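Load a blank through the chip-guard gate of a drilling fixture

TASK

Take the aluminium blank from the rubber pad, set it down flat between the low loading rails of the drilling fixture, and push it from behind through the orange sprung gate until it bears firmly against the brass stop screw at the far end: a steady press of about 10 N held for a moment, never more than 20 N, as a harder shove spoils the stop's setting. Then draw the fingers out upwards so that the gate springs shut behind the blank, and leave the blank home. Do not disturb the tin, the wrench or the chip brush.

Things in the scene. Friction and masses are not known exactly. Their poses are not given: they have to be found in the camera images.
- blank: Loose milled aluminium block with a dark bore on top, 56 mm long (its x) x 48 mm wide (its y) x 36 mm high, 0.2 to 0.37 kg; either end may lead. Origin: centre of its underside.
- pad: Black rubber pad, 130 x 130 x 4 mm, fixed on the bench; the blank lies on it. Origin: centre of its underside.
- fixture: Drilling fixture fixed to the bench. Origin: middle of the gate line, underside of the base plate; x = feed direction, z up, gate hinge on its +y side. Base plate 20 mm thick (the lane floor is its top, z = 20 mm), x -140 to 205 mm, y -75 to 75 mm; lane centred on y = 0. Chip guard beside the gate: |y| 29 to 76 mm, x -9 to 3 mm, up to z = 70 mm; nothing on the fixture is higher.
- loading (a point): Middle of the loading area, on the lane floor, 75 mm before the gate line; axes as the fixture. Open above. Two low rails, 14 mm high and 56 mm apart (the blank lies lengthwise between them with 4 mm each side), run from 55 mm before to 39 mm past this point, then narrow like a funnel to 52 mm at the gate.
- nest (a point): On the lane floor, 60 mm past the gate line, axes as the fixture. Guide rails 52 mm apart, 38 mm high, from the gate to 74 mm past this point. Keeper strips on them (top 42 mm above the lane floor, from 6 to 130 mm past the gate line) overhang the blank's edges: it cannot go in from above. Between the strips a 36 mm slot along the lane's middle is open above for the fingers.
- gate (a joint): Orange one-way gate leaf, 30 mm high, 3 mm thick, on a sprung upright pin. 0 = shut across the lane, grows to 1.6 rad as it swings inwards (feed direction); it cannot swing out. Spring 0.025 N m shut, 0.05 wide open, damped: the blank needs 4 to 8 N over the first 15 mm, then 1 to 3 N. It shuts only when blank and fingers have left the first 55 mm past the gate line.
- gate_edge (a point): Middle of the free edge of the gate leaf, 55 mm from the hinge pin; the pin stands on the gate line, 31 mm to the +y side of the lane's middle.
- stop: Steel work stop bracket, 36 mm high, across the lane's end. Origin: centre of its underside on the lane floor, 180 mm past the gate line; axes as the fixture. A brass screw, 14 mm thick, on the lane's middle, axis 13 mm above the floor, points back to the gate. Its set-out is unmeasured: tip 30 to 62 mm before this origin. Feel for it, push low, level with it, 10 N; over 20 N spoils its setting.
- tin: Yellow tin, 66 mm diameter, 85 mm high, standing on the bench. Origin: centre of its underside.
- wrench: Steel wrench lying on the bench. Origin: underside, near its middle.
- chip_brush: Brush lying on the bench. Origin: underside, near its middle.
Not all that is in view belongs to the job. Several things have the shape of the blank; the one meant has the colours described above.

How it is judged (in metres and radians):
On the way, in this order (a step that is already met when the one before it is completed fails the run):
1. the blank lies flat between the loading rails, lengthwise, in front of the gate (x of blank in the frame of fixture between -0.115 and -0.026 m and y of blank in the frame of fixture between -0.006 and 0.006 m and z of blank in the frame of fixture below 0.0225 m and angle between the x axis of blank and the x axis of fixture, either way round below 0.16 rad and angle between blank's own z axis and vertical below 0.05 rad), for 0.2 s.
2. the blank, flat on the lane floor, stands in the gateway and holds the gate open (value of joint gate above 0.8 rad and x of blank in the frame of fixture between -0.02 and 0.06 m and z of blank in the frame of fixture below 0.0235 m), for 0.1 s.
3. the blank is pressed home against the stop screw with 6 N or more for 0.4 s (contact force between blank and stop above 6 N and x of blank in the frame of fixture above 0.087 m), for 0.4 s.
At the end, for the whole second after the job is handed in: The blank has been pressed against the stop screw and lies at rest, flat on the lane floor (within 2.5 mm), straight in the lane (within 6 mm and 0.1 rad), its centre at least 87 mm past the gate line; the gate is shut behind it (under 0.06 rad) (x of blank in the frame of fixture above 0.087 m and y of blank in the frame of fixture between -0.006 and 0.006 m and z of blank in the frame of fixture below 0.0225 m and angle between the x axis of blank and the x axis of fixture, either way round below 0.1 rad and value of joint gate below 0.06 rad and linear speed of blank below 0.01 m/s); the robot touches nothing.
It fails at once if the stop or its screw is pressed with more than 20 N (contact force between anything else and stop above 20 N).
It fails at once if the tin, the wrench or the chip brush is disturbed (moved over 20 mm or the tin tipped) (distance of any of tin, wrench, chip_brush from where it was at the start of the episode above 0.02 m or angle between tin's own z axis and vertical above 0.3 rad).
It also fails if it takes over 69 s, if anything falls off the work surface, if the arm or the gripper's body presses on something with over 40 N, if the wrist force passes 120 N, or if a joint passes its speed limit or range.

ROBOT

A 6-joint arm with a two-finger parallel gripper is mounted at the origin on the work surface. World frame = base frame: x ahead of the robot, y to its left, z up, the work surface at z = 0. Lengths are in mm, angles in rad, forces in N, time in s.
With the tool pointing down it reaches from about 350 to 775 mm from the base axis. Payload 7.3 kg.
Tool frame: the origin (TCP) lies between the finger pads; the fingertips stand 14 mm ahead of it and the grasp point (between the pads) lies 5 mm behind it; z points along the fingers, y is the line along which they close (so a half turn about z gives the same grasp; the last joint's range is limited). The gripper opens to 92 mm and grips with 3 to 60 N. Pads are 19 mm wide; open, the fingers measure 130 mm over their backs; the gripper's body (75 mm by 190 mm) begins 47 mm behind the grasp point.
Start: joints at [1.024, 0.342, 1.524, -0, 1.275, -0.146], TCP at [204.818, 483.418, 240.741] pointing down, gripper open.
Joint ranges: [-2.53, 2.53], [-0.77, 2.02], [0.04, 2.7], [-1, 4.14], [0.28, 2.66], [-3.11, 3.11]. Speed limits (rad/s): [2.57, 2.57, 3.14, 3.14, 3.14, 3.14].

INTERFACE

Orientations are given as [roll, pitch, yaw] about the fixed x, y, z axes, in that order (R = Rz(yaw) Ry(pitch) Rx(roll)).
In Python, from plant import get_obs, cams, close_job gives the robot as it stands. The module is installed in compiled form; this text tells all that it offers.
- The arm moves only by the shell command python3 -m creep 'ROWS'. ROWS is JSON, a list of rows, each an object of numbers: "hand": the opening, from 0 (shut) to 1 (fully open); "tx", "ty", "tz": the shift along the tool's x, y, z in m; "spin": the turn about the tool's z in degrees. In form: [{"hand": .., "tx": .., "ty": .., "tz": .., "spin": ..}, ...]. A call has 1 to 5 rows; each row shifts and turns the commanded pose from where the row before left it, along the tool's axes as they then stand; what a row does not reach is not made up. A row lasts 1/8 s, in which the tool goes at most 62.5 mm and 10.7 degrees, less where a joint would pass 70% of its speed; a pose out of reach is approached as far as the arm can. A call is refused whole if a number of a shift passes 0.0625 or a number of a turn 10.7, either way. A call with a gripper value outside its range is refused whole. The fingers move at their own pace and stop on an object; the grip force is fixed at half the most. Time passes only in rows, so rows that do not move let the fingers close. It gives the time, the measured TCP pose, the force, the opening and the grip force at its end, in the units of the state.
- get_obs(): the state, without advancing time (a new reading comes with each control period).
- cams.capture(name): name is "scene" or "top" or "wrist"; returns a dict with "color" (420x560x3 uint8, red, green, blue), "K" (3x3 intrinsics, pixels), "R" (3x3) and "t" (3): a world point X has camera coordinates R X + t. Camera axes: x right, y down, z forward; pixel columns grow to the right and rows downward; lengths in mm; the calibration is good to about 2 mm. A picture is of the moment at which its call begins. There is no depth.
- close_job(): hands the job in; it is judged then, once.
The state is a dict: "time": time; "joint_positions": joint angles; "dq": joint speeds; "tau": joint torques, N m; "tool_pos": TCP position; "tcp_rot": TCP orientation; "contact_force": force on the tool from outside, world axes, zero at the start; "moment": the same for the moment, N m; "grip_width": finger opening in mm; "finger_force": force on a finger pad.
Only numpy, scipy, OpenCV 4.12 (cv2) and the standard library are available. Lean on these libraries where they do the work, as an engineer would, in place of code of your own. Each camera call takes 0.05 s, during which the arm holds its last target. There are 200 camera calls.

## Working session

There is one attempt and no reset: what is moved stays moved. The work goes in short steps, Python scripts to look and compute and a shell command to move; the robot and the scene stay as the last step left them, time stands still between calls to the robot, and variables do not carry over. Pictures are saved under pics/ and viewed, at most 10 in all, crops included, and the job is handed in when it is done.

```bash
mkdir -p pics; python3 - <<'E'
from plant import get_obs,cams
import cv2,numpy as np,pickle
o=get_obs();print(o)
d={}
for n in("scene","top"):
    c=cams.capture(n);d[n]=c;cv2.imwrite(f"pics/{n}0.png",c["color"][:,:,::-1]);print(n,c["K"].tolist(),np.round(c["R"],4).tolist(),np.round(c["t"],1))
pickle.dump(d,open("cap.pkl","wb"))
E
```

```text
{'time': 0.0, 'joint_positions': array([ 1.02396986e+00,  3.42713275e-01,  1.52503042e+00, -1.04827774e-05,
        1.27539661e+00, -1.45989089e-01]), 'dq': array([-0.00095953,  0.00080719, -0.00144979, -0.00100256, -0.00111612,
       -0.00054253]), 'tau': array([ 1.47888662e-03, -4.31261730e+01, -2.44221926e+01,  7.17221992e-02,
        5.59725228e-02, -1.92728317e-04]), 'tool_pos': array([204.62039452, 483.05672622, 240.04517609]), 'tcp_rot': array([-3.14006001e+00, -2.15220918e-04,  2.74075817e+00]), 'contact_force': array([ 0.32494643,  0.50072077, -1.4577958 ]), 'moment': array([-0.00807696,  0.00559208,  0.07768963]), 'finger_force': 0.0, 'grip_width': 92.03581879268116}
scene [[379.5858264762156, 0.0, 274.2942981968896], [0.0, 379.5858264762156, 213.4094070974003], [0.0, 0.0, 1.0]] [[0.8346, 0.5507, 0.0114], [0.4771, -0.7124, -0.5147], [-0.2753, 0.435, -0.8573]] [-475.6 -241.7 1209.3]
top [[383.11598412468186, 0.0, 276.8024972686892], [0.0, 383.11598412468186, 203.13202726373905], [0.0, 0.0, 1.0]] [[0.0017, -0.9999, -0.014], [-0.9877, 0.0005, -0.1563], [0.1563, 0.0141, -0.9876]] [  13.   540.  1064.5]
```

View pics/top0.png

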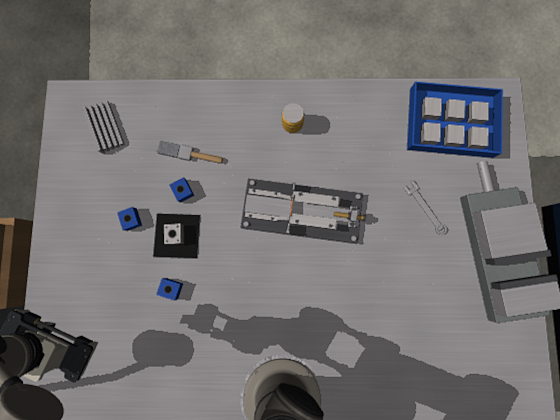

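View pics/scene0.png

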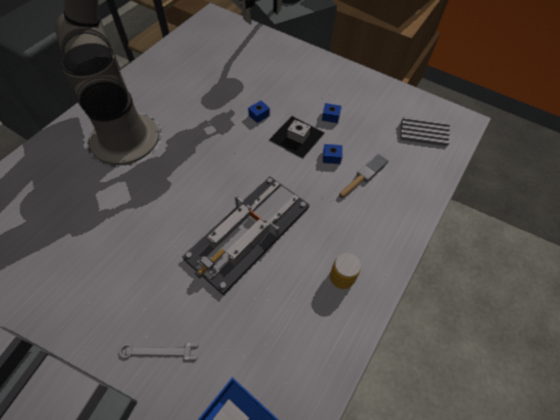

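Top view: the blank is at about (172,233) on the pad and the fixture spans (241..368, 178..243), feeding to image right. The brush is at (190,153), the tin at (292,118) and the wrench at (427,207). I'll zoom in on the blank and fixture.

```bash
python3 - <<'E'
import cv2,pickle,numpy as np
d=pickle.load(open("cap.pkl","rb"))
a=d["top"]["color"][170:265,145:375,::-1]
a=cv2.resize(a,None,fx=3.4,fy=3.4,interpolation=cv2.INTER_CUBIC)
# below: scene crop blank
b=d["scene"]["color"][100:160,240:355,::-1]; b=cv2.resize(b,None,fx=3.4,fy=3.4,interpolation=cv2.INTER_CUBIC)
o=np.zeros((a.shape[0]+b.shape[0],a.shape[1],3),np.uint8);o[:a.shape[0]]=a;o[a.shape[0]:,:b.shape[1]]=b
cv2.imwrite("pics/crop1.png",o);print(o.shape,a.shape)
E
```

```text
(527, 782, 3) (323, 782, 3)
```

View pics/crop1.png

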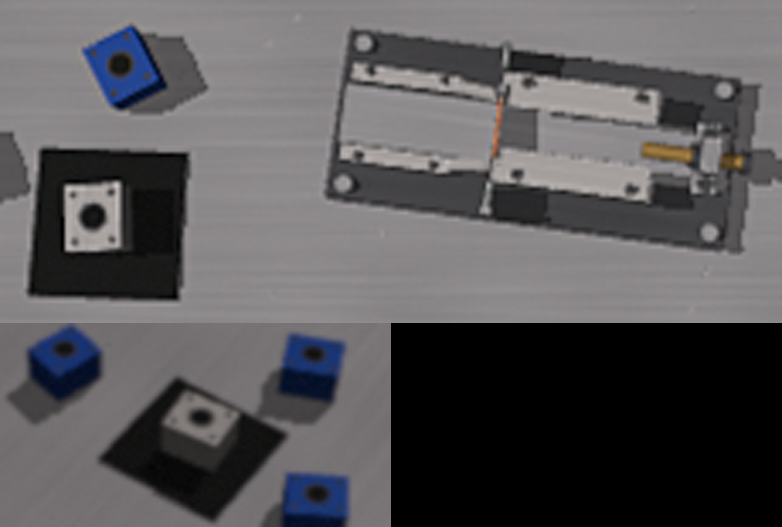

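The crop shows the blank's top face at crop (63..124, 180..252), long side up the image. The fixture plate corners are near (351,29), (742,79), (735,250) and (326,197), with the gate at (498,125) hinged at the top and the screw tip near (642,150).

```bash
cat > h.py <<'E'
import numpy as np,cv2,pickle
from scipy.optimize import least_squares
def proj(c,X):
    p=(c["R"]@np.atleast_2d(X).T).T+c["t"]; q=(c["K"]@p.T).T; return q[:,:2]/q[:,2:]
def ray(c,uv,z):
    d=c["R"].T@np.linalg.inv(c["K"])@np.array([uv[0],uv[1],1.]); C=-c["R"].T@c["t"]
    return C+d*(z-C[2])/d[2]
def fit(obs,x0):  # obs: list of (cam, local pts Nx3 (z world), px) ; pose x,y,yaw
    def W(p,L): 
        L=np.atleast_2d(L).astype(float);c,s=np.cos(p[2]),np.sin(p[2])
        return np.c_[p[0]+c*L[:,0]-s*L[:,1],p[1]+s*L[:,0]+c*L[:,1],L[:,2]]
    f=lambda p:np.concatenate([(proj(c,W(p,L))-px).ravel() for c,L,px in obs])
    r=least_squares(f,x0,x_scale=[10,10,.1]);return r.x,np.round(r.fun.reshape(-1,2),1),W
def tool(o,dxy,dz=0):
    y=o["tcp_rot"][2];c,s=np.cos(y),np.sin(y);return np.round([c*dxy[0]+s*dxy[1],s*dxy[0]-c*dxy[1],-dz],1)
E
python3 - <<'E'
from h import *
d=pickle.load(open("cap.pkl","rb"));t=d["top"];s=d["scene"]
cr=lambda P:(np.array(P,float)+.5)/3.4-.5+[145,170]
px=cr([[351,29],[742,79],[733,250],[326,197]])
L=[[-140,75,20],[205,75,20],[205,-75,20],[-140,-75,20]]
p,r,W=fit([(t,L,px)],[480,0,-1.6]);print("fixture",p,r.tolist())
tip=ray(t,cr([[642,151]])[0],33);c_,s_=np.cos(p[2]),np.sin(p[2]);dd=tip[:2]-p[:2];print("screwtip local",c_*dd[0]+s_*dd[1],-s_*dd[0]+c_*dd[1])
pb=cr([[63,183],[121,180],[124,249],[66,252]])
L=[[28,24,40],[28,-24,40],[-28,-24,40],[-28,24,40]]
q,r,_=fit([(t,L,pb)],[400,300,0]);print("blank",q,r.tolist())
# check in scene
sb=np.array([[0,0],[0,0]])
print("blank bore in scene",proj(s,[q[0],q[1],40]),"fixt corners scene",proj(s,W(p,[[-140,75,20],[205,75,20],[205,-75,20],[-140,-75,20]])).round(1).tolist())
for n,uv in dict(tin=(292,118)).items(): print(n,ray(t,uv,60))
E
```

```text
fixture [526.67201467 -29.98082018  -1.69730214] [[0.2, 0.1], [0.8, -0.4], [-1.4, -0.1], [0.4, 0.4]]
screwtip local 121.92254885786211 -1.947030543418192
blank [4.53285250e+02 3.13824634e+02 7.23207017e-02] [[0.4, 0.6], [-0.1, 0.3], [-0.3, -0.6], [-0.0, -0.3]]
blank bore in scene [[298.6069932  127.17702471]] fixt corners scene [[308.4, 203.6], [221.6, 293.3], [180.0, 256.5], [268.2, 175.2]]
tin [791.05392863 -31.2496591   60.        ]
```

```bash
python3 -m creep '[{"hand":1,"spin":10.5},{"spin":10.5},{"spin":10.5},{"spin":10.5},{"spin":10.5}]'; python3 -m creep '[{"spin":10.4,"tz":0.0},{"tx":-0.037,"ty":0.047},{"tx":-0.037,"ty":0.047},{"tx":-0.037,"ty":0.047},{"tx":-0.037,"ty":0.047}]'
python3 -m creep '[{"tx":-0.037,"ty":0.047},{},{}]'
python3 - <<'E'
from h import *
from plant import get_obs,cams
c=cams.capture("wrist");o=get_obs();print(o["tool_pos"],o["tcp_rot"],tool(o,np.array([453.3,313.8])-o["tool_pos"][:2]))
pickle.dump(c,open("w1.pkl","wb"));cv2.imwrite("pics/w1.png",c["color"][:,:,::-1])
print(proj(c,[[453.3,313.8,40]]))
E
```

```text
[204.70242341 483.15027975 240.21906734] [-3.14048961e+00 -1.26067426e-04  2.74076761e+00] [-295.   -58.9    0. ]
[[230.69624718 417.73657322]]invalid input at $[0]: expected keys hand, tx, ty, tz, spin
invalid input at $[0]: expected keys hand, tx, ty, tz, spin
invalid input at $[0]: expected keys hand, tx, ty, tz, spin
```

View pics/w1.png

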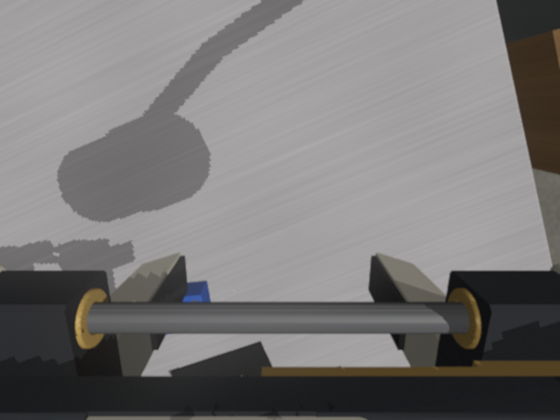

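The moves were refused because every row needs all five keys. This picture shows only the empty bench near the start pose, with the fingers at columns 180 and 375.

```bash
python3 -m creep '[{"hand":1,"tx":0,"ty":0,"tz":0,"spin":10.5},{"hand":1,"tx":0,"ty":0,"tz":0,"spin":10.5},{"hand":1,"tx":0,"ty":0,"tz":0,"spin":10.5},{"hand":1,"tx":0,"ty":0,"tz":0,"spin":10.5},{"hand":1,"tx":0,"ty":0,"tz":0,"spin":10.5}]'
python3 -m creep '[{"hand":1,"tx":0,"ty":0,"tz":0,"spin":10.4},{"hand":1,"tx":-0.037,"ty":0.047,"tz":0,"spin":0},{"hand":1,"tx":-0.037,"ty":0.047,"tz":0,"spin":0},{"hand":1,"tx":-0.037,"ty":0.047,"tz":0,"spin":0},{"hand":1,"tx":-0.037,"ty":0.047,"tz":0,"spin":0}]'
python3 -m creep '[{"hand":1,"tx":-0.037,"ty":0.047,"tz":0,"spin":0},{"hand":1,"tx":0,"ty":0,"tz":0,"spin":0},{"hand":1,"tx":0,"ty":0,"tz":0,"spin":0}]'
python3 - <<'E'
from h import *
from plant import get_obs,cams
c=cams.capture("wrist");o=get_obs();print(o["tool_pos"],o["tcp_rot"],tool(o,np.array([453.3,313.8])-o["tool_pos"][:2]))
pickle.dump(c,open("w1.pkl","wb"));cv2.imwrite("pics/w2.png",c["color"][:,:,::-1])
print(proj(c,[[453.3,313.8,40]]))
E
```

```text
time: 0.78
tool_pos: [204.7, 483.3, 240.4]
tcp_rot: [-3.141, 0.0, 1.818]
contact_force: [0.6, -0.1, -0.4]
grip_width: 91.6
finger_force: 0.0
time: 1.4
tool_pos: [404.3, 348.1, 240.6]
tcp_rot: [-3.141, -0.0, 1.643]
contact_force: [0.6, 1.0, -0.0]
grip_width: 91.9
finger_force: 0.0
time: 1.78
tool_pos: [452.0, 315.9, 240.3]
tcp_rot: [-3.14, -0.0, 1.642]
contact_force: [-0.2, -0.5, -1.0]
grip_width: 92.2
finger_force: 0.0
[451.54555903 316.3749424  240.50247017] [-3.14057198e+00 -8.77819907e-05  1.64370981e+00] [-2.7  1.6  0. ]
[[278.63410994 191.92311196]]
```

View pics/w2.png

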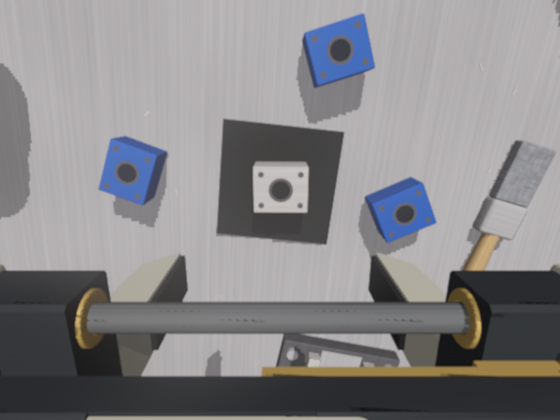

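The wrist view shows the blank's top face at (253..308, 162..213) and the bore at (281,189), on the pad. The two blue blocks at the sides, (135,170) and (400,210), are clear of the grasp.

```bash
python3 - <<'E'
from h import *
from plant import get_obs
c=pickle.load(open("w1.pkl","rb"));o=get_obs()
g=c["color"].astype(int);m=((g.min(2)>150)).astype(np.uint8);m[:150]=0;m[225:]=0;m[:,:240]=0;m[:,322:]=0
k=max(cv2.findContours(m,0,2)[0],key=cv2.contourArea);r=cv2.minAreaRect(k);P=cv2.boxPoints(r);print(r)
W=np.array([ray(c,u,40) for u in P]);print(W.round(1).tolist(),W.mean(0))
for i in range(2):
  v=W[i+1]-W[i];print(np.linalg.norm(v),np.degrees(np.arctan2(v[1],v[0])))
print("bore",ray(c,(280.5,189.5),40),"tool",tool(o,W.mean(0)[:2]-o["tool_pos"][:2]))
E
```

```text
((280.0, 187.0), (48.0, 54.0), 90.0)
[[425.8, 341.3, 40.0], [479.2, 345.2, 40.0], [484.0, 295.7, 40.0], [428.4, 291.7, 40.0]] [454.3434466  318.48488911  40.        ]
53.529160290460595 4.1268661347264155
49.639906740176606 -84.46264762819082
bore [455.00366184 316.44979198  40.        ] tool [1.9 2.9 0. ]
```

```bash
python3 -m creep '[{"hand":1,"tx":0.0005,"ty":0.003,"tz":0.05,"spin":0},{"hand":1,"tx":0,"ty":0,"tz":0.06,"spin":0},{"hand":1,"tx":0,"ty":0,"tz":0.056,"spin":0},{"hand":1,"tx":0,"ty":0,"tz":0.035,"spin":0},{"hand":1,"tx":0,"ty":0,"tz":0.015,"spin":0}]'
python3 -m creep '[{"hand":0,"tx":0,"ty":0,"tz":0,"spin":0},{"hand":0,"tx":0,"ty":0,"tz":0,"spin":0},{"hand":0,"tx":0,"ty":0,"tz":0,"spin":0},{"hand":0,"tx":0,"ty":0,"tz":0,"spin":0},{"hand":0,"tx":0,"ty":0,"tz":0,"spin":0}]'
```

```text
time: 2.45
tool_pos: [453.4, 317.3, 23.1]
tcp_rot: [-3.139, 0.001, 1.645]
contact_force: [-0.7, 0.3, 0.5]
grip_width: 91.7
finger_force: 0.0
time: 3.08
tool_pos: [455.8, 316.7, 25.6]
tcp_rot: [3.141, -0.001, 1.643]
contact_force: [-1.6, -0.6, 5.8]
grip_width: 56.1
finger_force: 30.0
```

```bash
python3 -m creep '[{"hand":0,"tx":0,"ty":0,"tz":-0.03,"spin":0},{"hand":0,"tx":0,"ty":0,"tz":-0.06,"spin":0},{"hand":0,"tx":0,"ty":0,"tz":-0.06,"spin":0},{"hand":0,"tx":-0.03,"ty":0.007,"tz":-0.03,"spin":0},{"hand":0,"tx":-0.05,"ty":0.011,"tz":0,"spin":0}]'
python3 -m creep '[{"hand":0,"tx":-0.05,"ty":0.011,"tz":0,"spin":0},{"hand":0,"tx":-0.05,"ty":0.011,"tz":0,"spin":0},{"hand":0,"tx":-0.05,"ty":0.011,"tz":0,"spin":0},{"hand":0,"tx":-0.042,"ty":0.0105,"tz":0,"spin":0},{"hand":0,"tx":0,"ty":0,"tz":0,"spin":-9.8}]'
python3 -m creep '[{"hand":0,"tx":0,"ty":0,"tz":0,"spin":-9.8},{"hand":0,"tx":0,"ty":0,"tz":0,"spin":-9.8},{"hand":0,"tx":0,"ty":0,"tz":0,"spin":-9.8},{"hand":0,"tx":0,"ty":0,"tz":0,"spin":-9.8},{"hand":0,"tx":0,"ty":0,"tz":0,"spin":-9.8}]'
python3 -m creep '[{"hand":0,"tx":0,"ty":0,"tz":0,"spin":-9.8},{"hand":0,"tx":0,"ty":0,"tz":0,"spin":-9.8},{"hand":0,"tx":0,"ty":0,"tz":0,"spin":0},{"hand":0,"tx":0,"ty":0,"tz":0,"spin":0}]'
python3 - <<'E'
from h import *
from plant import get_obs,cams
c=cams.capture("wrist");t=cams.capture("top");o=get_obs();print(o["tool_pos"],o["tcp_rot"],o["contact_force"])
pickle.dump((c,t),open("w3.pkl","wb"));cv2.imwrite("pics/w3.png",c["color"][:,:,::-1])
_,_,W=fit([(t,np.array([[0,0,0]]),proj(t,[526,-30,0]))],[520,-30,-1.69])
print(proj(c,W([526.7,-30,-1.697],[[-140,75,20],[205,75,20],[205,-75,20],[-140,-75,20]])).round(0).tolist())
E
```

```text
time: 3.7
tool_pos: [480.4, 238.6, 207.5]
tcp_rot: [3.136, -0.002, 1.646]
contact_force: [1.3, -0.4, -2.4]
grip_width: 55.6
finger_force: 30.0
time: 4.32
tool_pos: [537.0, 46.5, 204.2]
tcp_rot: [-3.141, 0.001, 1.813]
contact_force: [0.1, 0.2, -2.5]
grip_width: 55.7
finger_force: 30.0
time: 4.95
tool_pos: [536.1, 49.6, 204.3]
tcp_rot: [-3.141, -0.001, 2.675]
contact_force: [-0.8, 0.2, -2.8]
grip_width: 55.9
finger_force: 30.0
time: 5.45
tool_pos: [536.3, 49.7, 204.5]
tcp_rot: [3.142, -0.0, 3.008]
contact_force: [-0.3, -0.6, -3.2]
grip_width: 55.9
finger_force: 30.0
[536.3816313   49.70344609 204.61672845] [ 3.14153144e+00 -2.22832483e-04  3.00924097e+00] [-0.1396916  -0.11563362 -1.57738515]
[[336.0, 264.0], [2.0, 266.0], [-37.0, 115.0], [342.0, 113.0]]
```

View pics/w3.png

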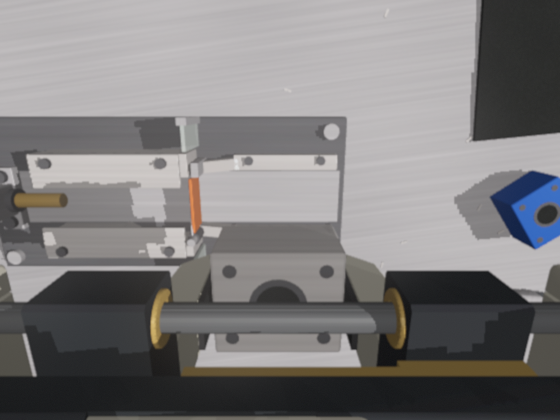

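The wrist view shows the plate corner at (346,117), the plate's far edge along row 117, the gate at (195,178..230), the slot edges near rows 187 and 228, and the screw tip at (67,200). I'll refine the fixture pose from these.

```bash
python3 - <<'E'
from h import *
from plant import get_obs
c,t=pickle.load(open("w3.pkl","rb"));d=pickle.load(open("cap.pkl","rb"));o=get_obs()
g=cv2.cvtColor(c["color"],cv2.COLOR_RGB2GRAY).astype(float)
def edges(v,n=6):
    a=np.abs(np.gradient(v));i=[k for k in range(1,len(a)-1) if a[k]>=a[k-1] and a[k]>a[k+1] and a[k]>12];return [(k,int(a[k])) for k in i]
for x0 in(90,280,300): print("col",x0,[(k+100,a) for k,a in edges(g[100:275,x0-6:x0+7].mean(1))])
for y0 in(140,200): print("row",y0,edges(g[y0-3:y0+4,:370].mean(0)))
_,_,W=fit([(c,np.array([[0,0,0.]]),proj(c,[526,-30,0]))],[520,-30,-1.69])
p=[526.7,-30,-1.697]
for n,L in dict(edgeN=[-110,-75,20],edgeN2=[50,-75,20],railtop=[-110,-28,34],railfoot=[-110,-28,20],slotN=[45,-18,62],slotP=[45,18,62],edgeP=[45,75,20],end=[-140,-60,20],end2=[-140,-10,20],gate=[0,0,40]).items(): print(n,proj(c,W(p,[L])).round(1)[0])
E
```

```text
col 90 [(116, 34), (154, 35), (182, 16), (228, 15), (257, 12), (266, 29), (270, 49)]
col 280 [(116, 34), (154, 32), (169, 13), (222, 24)]
col 300 [(116, 33), (154, 33), (222, 24)]
row 140 [(180, 43), (185, 14), (198, 18), (345, 28)]
row 200 [(14, 23), (59, 15), (67, 21), (132, 18), (165, 18), (190, 12), (193, 15), (200, 24), (338, 29), (342, 25)]
edgeN [309.3 112.8]
edgeN2 [133.2 114.1]
railtop [309.6 166.9]
railfoot [308.4 164.5]
slotN [127.9 185.4]
slotP [133.4 225.9]
edgeP [156.6 264.8]
end [341.6 129.5]
end2 [339.2 182.9]
gate [189.5 199.2]
```

```bash
python3 -m creep '[{"hand":0,"tx":-0.003,"ty":0.001,"tz":0.03,"spin":0},{"hand":0,"tx":0,"ty":0,"tz":0.05,"spin":0},{"hand":0,"tx":0,"ty":0,"tz":0.04,"spin":0},{"hand":0,"tx":0,"ty":0,"tz":0.02,"spin":0},{"hand":0,"tx":0,"ty":0,"tz":0,"spin":0}]'
python3 - <<'E'
from h import *
from plant import get_obs,cams
c=cams.capture("top");w=cams.capture("scene");o=get_obs();print(o["tool_pos"],o["tcp_rot"])
a=c["color"][170:250,225:375,::-1];b=w["color"][165:300,170:320,::-1]
r=lambda x,k:cv2.resize(x,None,fx=k,fy=k,interpolation=cv2.INTER_CUBIC)
a=r(a,2.6);b=r(b,2.6);cv2.imwrite("pics/p4.png",np.vstack([a,b]))
E
```

```text
time: 6.18
tool_pos: [538.6, 50.4, 63.3]
tcp_rot: [-3.141, -0.004, 3.01]
contact_force: [-0.3, 0.3, -2.6]
grip_width: 56.0
finger_force: 30.0
[540.17758413  50.30558598  65.43713858] [3.14143442e+00 1.15422296e-03 3.01066707e+00]
```

View pics/p4.png

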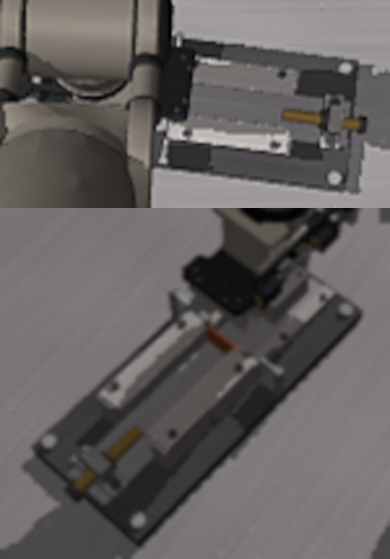

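The arm hides the blank from above, but the hand sits square over the loading end. I'll lower it while watching the force.

```bash
python3 -m creep '[{"hand":0,"tx":0,"ty":0,"tz":0.008,"spin":0},{"hand":0,"tx":0,"ty":0,"tz":0.005,"spin":0},{"hand":0,"tx":0,"ty":0,"tz":0,"spin":0}]'
python3 -m creep '[{"hand":0,"tx":0,"ty":0,"tz":0.004,"spin":0},{"hand":0,"tx":0,"ty":0,"tz":0.003,"spin":0},{"hand":0,"tx":0,"ty":0,"tz":0.0,"spin":0}]'
python3 -m creep '[{"hand":0,"tx":0,"ty":0,"tz":0.002,"spin":0},{"hand":0,"tx":0,"ty":0,"tz":0.0,"spin":0}]'
```

```text
time: 6.65
tool_pos: [539.3, 50.3, 51.5]
tcp_rot: [3.142, -0.0, 3.011]
contact_force: [0.1, -0.1, -2.0]
grip_width: 56.0
finger_force: 30.0
time: 7.02
tool_pos: [539.4, 50.3, 44.4]
tcp_rot: [3.142, -0.001, 3.011]
contact_force: [-0.1, -0.6, -3.1]
grip_width: 55.6
finger_force: 30.0
time: 7.28
tool_pos: [539.5, 50.3, 42.6]
tcp_rot: [3.142, -0.0, 3.011]
contact_force: [-0.1, 0.4, -1.5]
grip_width: 55.8
finger_force: 30.0
```

```bash
python3 -m creep '[{"hand":0,"tx":0,"ty":0,"tz":0.001,"spin":0},{"hand":0,"tx":0,"ty":0,"tz":0.0,"spin":0}]'; python3 -m creep '[{"hand":0,"tx":0,"ty":0,"tz":0.0006,"spin":0},{"hand":0,"tx":0,"ty":0,"tz":0.0,"spin":0}]'; python3 -m creep '[{"hand":0,"tx":0,"ty":0,"tz":0.0006,"spin":0},{"hand":0,"tx":0,"ty":0,"tz":0.0,"spin":0}]'
```

```text
time: 7.52
tool_pos: [539.6, 50.3, 41.7]
tcp_rot: [3.142, 0.0, 3.011]
contact_force: [0.3, -0.1, -1.6]
grip_width: 55.9
finger_force: 30.0
time: 7.78
tool_pos: [539.6, 50.3, 41.6]
tcp_rot: [3.141, 0.0, 3.011]
contact_force: [-1.7, 0.4, 4.2]
grip_width: 56.0
finger_force: 30.0
time: 8.02
tool_pos: [539.6, 50.3, 41.6]
tcp_rot: [3.141, 0.001, 3.011]
contact_force: [-4.2, -0.9, 10.1]
grip_width: 55.9
finger_force: 30.0
```

```bash
python3 -m creep '[{"hand":0.8,"tx":0,"ty":0,"tz":-0.001,"spin":0},{"hand":0.8,"tx":0,"ty":0,"tz":0,"spin":0},{"hand":0.8,"tx":0,"ty":0,"tz":0,"spin":0},{"hand":0.8,"tx":0,"ty":0,"tz":0,"spin":0}]'
python3 -m creep '[{"hand":0.8,"tx":0,"ty":0,"tz":-0.03,"spin":0},{"hand":0.8,"tx":0,"ty":0,"tz":-0.05,"spin":0},{"hand":0,"tx":0,"ty":0.03,"tz":-0.05,"spin":0},{"hand":0,"tx":0,"ty":0.03,"tz":-0.04,"spin":0},{"hand":0,"tx":0,"ty":0,"tz":0,"spin":0}]'
python3 -m creep '[{"hand":0,"tx":0,"ty":0,"tz":0,"spin":0},{"hand":0,"tx":0,"ty":0,"tz":0,"spin":0}]'
python3 - <<'E'
from h import *
from plant import get_obs,cams
c=cams.capture("wrist");w=cams.capture("scene");o=get_obs();print(o["tool_pos"],o["tcp_rot"])
pickle.dump((c,w),open("w5.pkl","wb"))
b=cv2.resize(w["color"][165:265,210:320,::-1],(462,420),interpolation=cv2.INTER_CUBIC)
a=cv2.resize(c["color"][:,:450,::-1],None,fx=.73,fy=1)
cv2.imwrite("pics/p5.png",np.hstack([c["color"][:,:330,::-1],b]))
E
```

```text
time: 8.52
tool_pos: [539.6, 50.3, 41.4]
tcp_rot: [3.142, -0.0, 3.011]
contact_force: [0.4, 0.4, -0.1]
grip_width: 73.5
finger_force: 0.0
time: 9.15
tool_pos: [549.0, 111.6, 214.9]
tcp_rot: [3.14, 0.007, 3.014]
contact_force: [-0.3, 0.4, -1.2]
grip_width: 47.9
finger_force: 0.0
time: 9.4
tool_pos: [546.6, 109.0, 209.9]
tcp_rot: [-3.141, -0.003, 3.01]
contact_force: [-0.1, -0.5, -0.2]
grip_width: 27.8
finger_force: 0.0
[546.86569803 109.10954496 210.23325862] [-3.14109107e+00 -2.44333450e-03  3.01038882e+00]
```

View pics/p5.png

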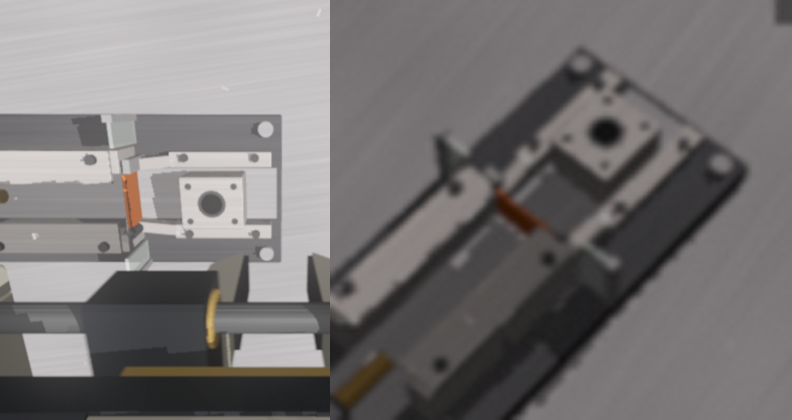

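The blank lies flat and straight between the rails, bore at (212,204), and the gate is shut at column 132. The plate end is at column 280, between rows 115 and 262.

```bash
python3 - <<'E'
from h import *
from plant import get_obs
c,_=pickle.load(open("w5.pkl","rb"));o=get_obs()
A=ray(c,(280.5,115),20);B=ray(c,(280.5,262),20);print(A,B,np.linalg.norm(B-A))
y=(B-A)[:2]/np.linalg.norm(B-A);x=np.array([y[1],-y[0]])
O=(A+B)[:2]/2+140*x;print("fixture",O,np.arctan2(x[1],x[0]))
b=ray(c,(212,204),56)[:2]-O;print("blank local",b@x,b@y)
g=ray(c,(132,200),50)[:2]-O;print("gate x",g@x)
q=o["tool_pos"][:2]-O;print("tcp local",q@x,q@y)
E
```

```text
[474.42781501 121.53531328  20.        ] [621.40581146 102.57438533  20.        ] 148.19597912953762
fixture [530.00451946 -26.79452855] -1.6990929536810038
blank local -78.90441272114488 1.2233275625318403
gate x -5.645380687913649
tcp local -136.94441742531822 -0.6656395432985153
```

```bash
python3 -m creep '[{"hand":0,"tx":-0.0005,"ty":0,"tz":0.03,"spin":0},{"hand":0,"tx":0,"ty":0,"tz":0.03,"spin":0},{"hand":0,"tx":0,"ty":0,"tz":0.03,"spin":0},{"hand":0,"tx":0,"ty":0,"tz":0.02,"spin":0},{"hand":0,"tx":0,"ty":0,"tz":0,"spin":0}]'
python3 -m creep '[{"hand":0,"tx":0,"ty":0,"tz":0.035,"spin":0},{"hand":0,"tx":0,"ty":0,"tz":0.018,"spin":0},{"hand":0,"tx":0,"ty":0,"tz":0.008,"spin":0},{"hand":0,"tx":0,"ty":0,"tz":0,"spin":0},{"hand":0,"tx":0,"ty":0,"tz":0,"spin":0}]'
```

```text
time: 10.12
tool_pos: [546.6, 109.2, 99.6]
tcp_rot: [-3.141, -0.005, 3.011]
contact_force: [-0.5, 0.0, 0.0]
grip_width: 0.2
finger_force: 0.0
time: 10.75
tool_pos: [548.6, 109.8, 41.6]
tcp_rot: [3.141, 0.002, 3.011]
contact_force: [-0.0, -0.3, -0.4]
grip_width: 0.4
finger_force: 0.0
```

```bash
python3 -m creep '[{"hand":0,"tx":0,"ty":-0.003,"tz":0.001,"spin":0},{"hand":0,"tx":0,"ty":-0.003,"tz":0,"spin":0},{"hand":0,"tx":0,"ty":0,"tz":0,"spin":0}]'
python3 -m creep '[{"hand":0,"tx":0,"ty":-0.004,"tz":0,"spin":0},{"hand":0,"tx":0,"ty":-0.004,"tz":0,"spin":0},{"hand":0,"tx":0,"ty":-0.004,"tz":0,"spin":0},{"hand":0,"tx":0,"ty":-0.004,"tz":0,"spin":0}]'
python3 -m creep '[{"hand":0,"tx":0,"ty":-0.004,"tz":0,"spin":0},{"hand":0,"tx":0,"ty":-0.004,"tz":0,"spin":0},{"hand":0,"tx":0,"ty":-0.004,"tz":0,"spin":0},{"hand":0,"tx":0,"ty":-0.004,"tz":0,"spin":0},{"hand":0,"tx":0,"ty":-0.004,"tz":0,"spin":0}]'
```

```text
time: 11.12
tool_pos: [547.1, 103.5, 39.7]
tcp_rot: [3.141, 0.0, 3.011]
contact_force: [0.6, 0.1, -0.7]
grip_width: 0.1
finger_force: 0.0
time: 11.62
tool_pos: [545.0, 87.8, 39.5]
tcp_rot: [3.141, 0.0, 3.011]
contact_force: [0.0, 1.0, 0.9]
grip_width: 0.4
finger_force: 0.6
time: 12.25
tool_pos: [542.4, 67.9, 39.5]
tcp_rot: [3.141, 0.0, 3.011]
contact_force: [0.3, 0.8, -0.1]
grip_width: 0.3
finger_force: 0.6
```

```bash
python3 -m creep '[{"hand":0,"tx":0,"ty":-0.004,"tz":0,"spin":0},{"hand":0,"tx":0,"ty":-0.004,"tz":0,"spin":0},{"hand":0,"tx":0,"ty":-0.004,"tz":0,"spin":0},{"hand":0,"tx":0,"ty":-0.004,"tz":0,"spin":0},{"hand":0,"tx":0,"ty":-0.004,"tz":0,"spin":0}]'
python3 -m creep '[{"hand":0,"tx":0,"ty":-0.003,"tz":0,"spin":0},{"hand":0,"tx":0,"ty":-0.003,"tz":0,"spin":0},{"hand":0,"tx":0,"ty":-0.003,"tz":0,"spin":0},{"hand":0,"tx":0,"ty":-0.003,"tz":0,"spin":0},{"hand":0,"tx":0,"ty":-0.003,"tz":0,"spin":0}]'
python3 -m creep '[{"hand":0,"tx":0,"ty":-0.003,"tz":0,"spin":0},{"hand":0,"tx":0,"ty":-0.003,"tz":0,"spin":0},{"hand":0,"tx":0,"ty":-0.003,"tz":0,"spin":0},{"hand":0,"tx":0,"ty":-0.003,"tz":0,"spin":0},{"hand":0,"tx":0,"ty":-0.003,"tz":0,"spin":0}]'
```

```text
time: 12.88
tool_pos: [539.7, 48.1, 39.5]
tcp_rot: [3.141, -0.0, 3.011]
contact_force: [-1.7, 6.6, 2.3]
grip_width: 0.2
finger_force: 4.0
time: 13.5
tool_pos: [537.3, 34.0, 39.5]
tcp_rot: [3.141, -0.001, 3.011]
contact_force: [-1.7, 4.6, 0.9]
grip_width: 0.5
finger_force: 2.2
time: 14.12
tool_pos: [536.0, 18.2, 39.5]
tcp_rot: [3.142, 0.0, 3.011]
contact_force: [-1.1, 3.1, -0.4]
grip_width: 0.6
finger_force: 1.3
```

```bash
python3 - <<'E'
from h import *
c,_=pickle.load(open("w3.pkl","rb"));O=np.array([530,-26.8]);a=-1.701;x=np.array([np.cos(a),np.sin(a)])
print((ray(c,(67,200),33)[:2]-O)@x)
E
python3 -m creep '[{"hand":0,"tx":0,"ty":-0.004,"tz":0,"spin":0},{"hand":0,"tx":0,"ty":-0.004,"tz":0,"spin":0},{"hand":0,"tx":0,"ty":-0.004,"tz":0,"spin":0},{"hand":0,"tx":0,"ty":-0.004,"tz":0,"spin":0},{"hand":0,"tx":0,"ty":-0.004,"tz":0,"spin":0}]'
python3 -m creep '[{"hand":0,"tx":0,"ty":-0.004,"tz":0,"spin":0},{"hand":0,"tx":0,"ty":-0.004,"tz":0,"spin":0},{"hand":0,"tx":0,"ty":-0.004,"tz":0,"spin":0},{"hand":0,"tx":0,"ty":-0.004,"tz":0,"spin":0},{"hand":0,"tx":0,"ty":-0.004,"tz":0,"spin":0}]'
python3 -m creep '[{"hand":0,"tx":0,"ty":-0.004,"tz":0,"spin":0},{"hand":0,"tx":0,"ty":-0.004,"tz":0,"spin":0},{"hand":0,"tx":0,"ty":-0.004,"tz":0,"spin":0},{"hand":0,"tx":0,"ty":-0.004,"tz":0,"spin":0},{"hand":0,"tx":0,"ty":-0.004,"tz":0,"spin":0}]'
```

```text
120.42104414966165
time: 14.75
tool_pos: [533.3, -1.6, 39.5]
tcp_rot: [3.142, -0.0, 3.011]
contact_force: [-0.4, 2.2, -0.3]
grip_width: 0.5
finger_force: 1.1
time: 15.38
tool_pos: [530.7, -21.4, 39.5]
tcp_rot: [3.142, 0.0, 3.011]
contact_force: [-1.0, 2.2, 0.7]
grip_width: 0.6
finger_force: 0.9
time: 16.0
tool_pos: [528.0, -41.2, 39.5]
tcp_rot: [3.142, -0.0, 3.011]
contact_force: [-1.7, 2.4, 1.4]
grip_width: 0.5
finger_force: 0.9
```

```bash
python3 -m creep '[{"hand":0,"tx":0,"ty":-0.004,"tz":0,"spin":0},{"hand":0,"tx":0,"ty":-0.004,"tz":0,"spin":0},{"hand":0,"tx":0,"ty":-0.004,"tz":0,"spin":0},{"hand":0,"tx":0,"ty":-0.004,"tz":0,"spin":0},{"hand":0,"tx":0,"ty":-0.003,"tz":0,"spin":0}]'
python3 -m creep '[{"hand":0,"tx":0,"ty":-0.001,"tz":0,"spin":0},{"hand":0,"tx":0,"ty":-0.001,"tz":0,"spin":0},{"hand":0,"tx":0,"ty":-0.001,"tz":0,"spin":0},{"hand":0,"tx":0,"ty":-0.001,"tz":0,"spin":0}]'
python3 -m creep '[{"hand":0,"tx":0,"ty":-0.001,"tz":0,"spin":0},{"hand":0,"tx":0,"ty":-0.001,"tz":0,"spin":0}]'
```

```text
time: 16.62
tool_pos: [525.6, -60.1, 39.5]
tcp_rot: [3.142, 0.0, 3.011]
contact_force: [-1.2, 2.9, 0.7]
grip_width: 0.3
finger_force: 0.9
time: 17.12
tool_pos: [525.2, -63.8, 39.5]
tcp_rot: [3.142, 0.0, 3.011]
contact_force: [-0.9, 2.0, 0.3]
grip_width: 0.5
finger_force: 1.0
time: 17.38
tool_pos: [524.9, -65.8, 39.5]
tcp_rot: [3.142, 0.0, 3.011]
contact_force: [-0.3, 1.5, -0.4]
grip_width: 0.5
finger_force: 0.9
```

```bash
python3 -m creep '[{"hand":0,"tx":0,"ty":-0.0006,"tz":0,"spin":0},{"hand":0,"tx":0,"ty":-0.0006,"tz":0,"spin":0}]'
```

```text
time: 17.62
tool_pos: [524.7, -67.0, 39.5]
tcp_rot: [3.142, 0.0, 3.011]
contact_force: [-0.4, 1.4, -0.4]
grip_width: 0.4
finger_force: 0.9
```

```bash
python3 -m creep '[{"hand":0,"tx":0,"ty":-0.0006,"tz":0,"spin":0},{"hand":0,"tx":0,"ty":-0.0006,"tz":0,"spin":0}]'
```

```text
time: 17.88
tool_pos: [524.6, -68.1, 39.5]
tcp_rot: [3.142, 0.0, 3.011]
contact_force: [-0.1, 2.2, 0.0]
grip_width: 0.3
finger_force: 0.9
```

```bash
python3 -m creep '[{"hand":0,"tx":0,"ty":-0.0006,"tz":0,"spin":0},{"hand":0,"tx":0,"ty":-0.0006,"tz":0,"spin":0}]'
```

```text
time: 18.12
tool_pos: [524.4, -69.3, 39.5]
tcp_rot: [3.141, 0.0, 3.011]
contact_force: [-0.4, 0.7, 0.5]
grip_width: 0.6
finger_force: 0.9
```

```bash
python3 -m creep '[{"hand":0,"tx":0,"ty":-0.0006,"tz":0,"spin":0},{"hand":0,"tx":0,"ty":-0.0006,"tz":0,"spin":0}]'
```

```text
time: 18.38
tool_pos: [524.2, -70.5, 39.5]
tcp_rot: [3.141, -0.0, 3.011]
contact_force: [-0.8, 1.0, 0.3]
grip_width: 0.4
finger_force: 0.9
```

```bash
python3 -m creep '[{"hand":0,"tx":0,"ty":-0.0006,"tz":0,"spin":0},{"hand":0,"tx":0,"ty":-0.0006,"tz":0,"spin":0}]'
```

```text
time: 18.62
tool_pos: [524.1, -71.7, 39.5]
tcp_rot: [3.141, -0.0, 3.011]
contact_force: [-0.3, 1.1, -0.3]
grip_width: 0.1
finger_force: 0.9
```

```bash
python3 -m creep '[{"hand":0,"tx":0,"ty":-0.0006,"tz":0,"spin":0},{"hand":0,"tx":0,"ty":-0.0006,"tz":0,"spin":0}]'
```

```text
time: 18.88
tool_pos: [523.9, -72.9, 39.5]
tcp_rot: [3.142, 0.0, 3.011]
contact_force: [-0.7, 3.1, 0.3]
grip_width: 0.3
finger_force: 0.9
```

```bash
python3 -m creep '[{"hand":0,"tx":0,"ty":-0.0005,"tz":0,"spin":0},{"hand":0,"tx":0,"ty":-0.0005,"tz":0,"spin":0}]'
```

```text
time: 19.12
tool_pos: [523.8, -73.9, 39.5]
tcp_rot: [3.142, 0.0, 3.011]
contact_force: [-0.1, 1.0, -0.4]
grip_width: 0.4
finger_force: 0.9
```

```bash
python3 -m creep '[{"hand":0,"tx":0,"ty":-0.0006,"tz":0,"spin":0},{"hand":0,"tx":0,"ty":-0.0006,"tz":0,"spin":0}]'
```

```text
time: 19.38
tool_pos: [523.7, -75.1, 39.5]
tcp_rot: [3.142, 0.0, 3.011]
contact_force: [0.2, 1.4, 0.2]
grip_width: 0.2
finger_force: 0.8
```

```bash
python3 -m creep '[{"hand":0,"tx":0,"ty":-0.0006,"tz":0,"spin":0},{"hand":0,"tx":0,"ty":-0.0006,"tz":0,"spin":0}]'
```

```text
time: 19.62
tool_pos: [523.5, -76.2, 39.5]
tcp_rot: [3.141, 0.0, 3.011]
contact_force: [-0.9, 2.0, -0.8]
grip_width: 0.2
finger_force: 1.0
```

```bash
python3 -m creep '[{"hand":0,"tx":0,"ty":-0.0006,"tz":0,"spin":0},{"hand":0,"tx":0,"ty":-0.0006,"tz":0,"spin":0}]'
```

```text
time: 19.88
tool_pos: [523.4, -76.9, 39.6]
tcp_rot: [3.141, 0.0, 3.011]
contact_force: [0.6, 7.5, 2.1]
grip_width: 0.7
finger_force: 3.7
```

```bash
python3 -m creep '[{"hand":0,"tx":0,"ty":-0.0003,"tz":0,"spin":0},{"hand":0,"tx":0,"ty":0,"tz":0,"spin":0}]'
```

```text
time: 20.12
tool_pos: [523.4, -76.9, 39.6]
tcp_rot: [3.14, 0.0, 3.011]
contact_force: [0.4, 6.6, 1.5]
grip_width: 0.3
finger_force: 3.6
```

```bash
python3 -m creep '[{"hand":0,"tx":0,"ty":-0.0004,"tz":0,"spin":0},{"hand":0,"tx":0,"ty":0,"tz":0,"spin":0}]'
```

```text
time: 20.38
tool_pos: [523.4, -77.0, 39.7]
tcp_rot: [3.14, 0.0, 3.011]
contact_force: [0.7, 8.3, 1.2]
grip_width: 0.4
finger_force: 4.5
```

```bash
python3 -m creep '[{"hand":0,"tx":0,"ty":-0.0006,"tz":0,"spin":0},{"hand":0,"tx":0,"ty":0,"tz":0,"spin":0}]'
```

```text
time: 20.62
tool_pos: [523.4, -77.1, 39.7]
tcp_rot: [3.139, 0.0, 3.011]
contact_force: [0.8, 10.4, 1.6]
grip_width: 0.3
finger_force: 6.0
```

```bash
python3 -m creep '[{"hand":0,"tx":0,"ty":-0.0004,"tz":0,"spin":0},{"hand":0,"tx":0,"ty":0,"tz":0,"spin":0},{"hand":0,"tx":0,"ty":0,"tz":0,"spin":0},{"hand":0,"tx":0,"ty":0,"tz":0,"spin":0},{"hand":0,"tx":0,"ty":0,"tz":0,"spin":0}]'
```

```text
time: 21.25
tool_pos: [523.4, -77.1, 39.8]
tcp_rot: [3.139, 0.0, 3.011]
contact_force: [1.2, 13.4, 3.4]
grip_width: 0.5
finger_force: 6.9
```

```bash
python3 -m creep '[{"hand":0,"tx":0,"ty":0,"tz":0,"spin":0},{"hand":0,"tx":0,"ty":0,"tz":0,"spin":0},{"hand":0,"tx":0,"ty":0,"tz":0,"spin":0}]'
```

```text
time: 21.62
tool_pos: [523.4, -77.1, 39.8]
tcp_rot: [3.139, 0.0, 3.011]
contact_force: [1.2, 14.0, 3.0]
grip_width: 0.2
finger_force: 6.9
```

```bash
python3 -m creep '[{"hand":0,"tx":0,"ty":0.002,"tz":0,"spin":0},{"hand":0,"tx":0,"ty":0.003,"tz":0,"spin":0},{"hand":0,"tx":0,"ty":0,"tz":0,"spin":0},{"hand":0,"tx":0,"ty":0,"tz":-0.01,"spin":0},{"hand":0,"tx":0,"ty":0,"tz":-0.02,"spin":0}]'
python3 -m creep '[{"hand":0,"tx":0,"ty":0,"tz":-0.04,"spin":0},{"hand":0,"tx":0,"ty":0,"tz":-0.05,"spin":0},{"hand":0,"tx":0,"ty":0,"tz":-0.05,"spin":0},{"hand":0,"tx":0,"ty":0.02,"tz":-0.03,"spin":0},{"hand":0,"tx":0,"ty":0,"tz":0,"spin":0}]'
python3 -m creep '[{"hand":0,"tx":0,"ty":0.06,"tz":0,"spin":0},{"hand":0,"tx":0,"ty":0.06,"tz":0,"spin":0},{"hand":0,"tx":0,"ty":0,"tz":0,"spin":0},{"hand":0,"tx":0,"ty":0,"tz":0,"spin":0},{"hand":0,"tx":0,"ty":0,"tz":0,"spin":0}]'
python3 - <<'E'
from h import *
from plant import get_obs,cams
c=cams.capture("wrist");w=cams.capture("scene");o=get_obs();print(o["tool_pos"],o["tcp_rot"])
pickle.dump((c,w),open("w6.pkl","wb"))
b=cv2.resize(w["color"][190:290,180:290,::-1],(462,420),interpolation=cv2.INTER_CUBIC)
cv2.imwrite("pics/p6.png",np.hstack([c["color"][:,:330,::-1],b]))
E
```

```text
time: 22.25
tool_pos: [523.1, -74.2, 69.5]
tcp_rot: [3.141, -0.002, 3.011]
contact_force: [0.7, -0.4, 0.4]
grip_width: 0.4
finger_force: 0.0
time: 22.88
tool_pos: [527.9, -53.8, 243.0]
tcp_rot: [-3.141, 0.007, 3.013]
contact_force: [-0.9, -0.1, 0.8]
grip_width: 0.3
finger_force: 0.0
time: 23.5
tool_pos: [541.8, 63.2, 239.2]
tcp_rot: [-3.141, -0.001, 3.01]
contact_force: [-0.0, -0.4, 0.7]
grip_width: 0.4
finger_force: 0.0
[541.96255403  63.28177457 239.4386025 ] [-3.14153578e+00 -5.54445825e-05  3.00930846e+00]
```

View pics/p6.png

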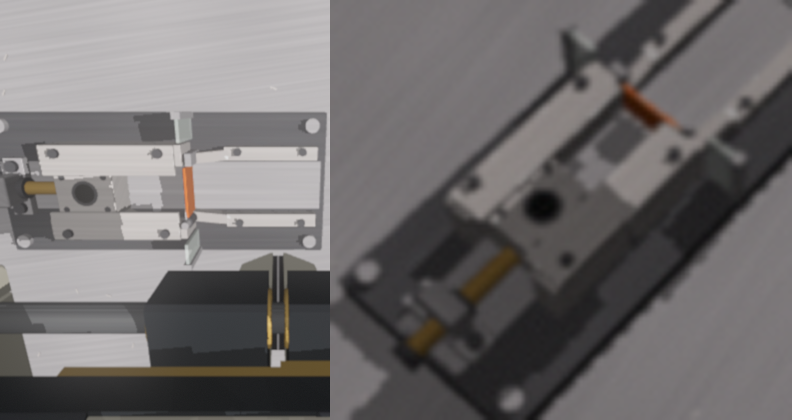

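The gate leaf is shut (column 188, rows 167–218). The blank, bore at (85,193), bears on the screw tip at column 55 and sits straight in the lane.

```bash
python3 -c "
from plant import close_job
print(close_job())"
```

```text
the job is handed in; nothing more can be done
None
```

The job is handed in: the blank is home against the stop screw after a roughly 1 s press at 10–14 N measured at the wrist, the gate shut behind it, and the tin, wrench and brush were left alone; no verdict came back.

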